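Reset the tripped breaker under the push-latch cover

TASK

The breaker button under the small square push-latch cover of the blue power box has tripped and stands out. Press the cover to pop it open, push the breaker button fully in, then press the cover down again until it stays latched shut. Work by pushing only: do not pick up or shift any of the loose things lying about.

Things in the scene. Friction and masses are not known exactly. Their poses are not given: they have to be found in the camera images.
- console: Blue power box, fixed, 160 (x) x 220 (y) x 100 mm high; origin at the centre of its underside, z up. Yaw within 0.4 rad of 0. On top, centred at x 0, y +38 mm, a black collar, 80 x 76 mm outside, 64 (x) x 60 (y) mm inside, its rim 115 mm above the origin; the square cover lies in it. The compartment under the cover has its floor at height 93 mm and holds the breaker button.
- cover (a joint): Push-latch cover's hinge, rad: 0 latched, flush with the rim; 1.75 fully open; -0.13 pressed to the rigid inner stop. Push-push latch: pressed from 0 to the stop and released, it springs open by itself; pushed shut from open to the stop and released, it rises to 0 and stays. A press short of -0.1 may change nothing. Spring about 3 N at the thumb pad; 6 to 10 N there reaches the stop.
- cover_press (a point): Centre of the small round dark thumb pad on the outer face of the cover, an aluminium plate 60 (x) x 56 (y) x 4 mm; 40 mm from the hinge, 16 mm from the free edge. Moves with the cover; its z axis is the cover's outward normal. The inner stop is about 5 mm below flush here.
- cover_hinge (a point): Middle of the cover's hinge line at rim height, fixed on the power box, axes as the box: x along the hinge, -y towards the free edge, z up. The free edge swings up; fully open, the cover stands with its edge 55 mm above the rim, leaning 10 mm past the hinge to +y. To shut it, push its outer (+y) face over towards -y and down.
- breaker (a joint): Black round breaker button, 18 mm diameter, under the thumb pad, 40 mm from the hinge line. Metres pressed in: 0 to 0.0015 is tripped (top 11 to 9.5 mm above the compartment floor, 11 to 12.5 mm below the collar rim), 0.008 is fully in at a rigid stop (3 mm above the floor). No spring: friction of about 2.5 N, stays where it is left.
- breaker_top (a point): Centre of the top face of the breaker button; moves with it.
- junction_box: Bystander: blue box, fixed, 150 x 160 x 90 mm with a round screwed-down plate 84 mm in diameter and 6 mm thick on top; nothing on it moves. Origin at the centre of its underside. It and the power box may have changed sides.
- socket: Bystander: loose steel wrench socket, 26 mm diameter, 36 mm high, standing on the power box near its -y end. Origin at the centre of its underside.
- jar: Bystander: loose jar, 60 mm diameter, 85 mm high. Origin at the centre of its underside.
- tape_measure: Bystander: loose grey tape measure case, 66 x 36 x 60 mm, standing upright. Origin at the centre of its underside.
- wrench: Bystander: loose wrench lying flat on the bench, beyond and between the boxes. Origin at the middle of its underside, x along its length.

How it is judged (in metres and radians):
On the way, in this order (a step that is already met when the one before it is completed fails the run):
1. the cover has popped open while the breaker is still tripped (value of joint cover above 1.3 rad and value of joint breaker below 0.0065 m), for 0.2 s.
2. the breaker button is pushed in with the cover open (value of joint breaker above 0.0065 m and value of joint cover above 0.7 rad), for 0.1 s.
3. the cover is latched shut (value of joint cover between -0.03 and 0.03 rad and contact force between the fingers and cover below 0.1 N), for 0.3 s.
At the end, for the whole second after the job is handed in: The cover rests latched within 0.03 rad of flush, the breaker button is at least 6.5 of its 8 mm in, and no loose thing has moved more than 20 mm (value of joint cover between -0.03 and 0.03 rad and velocity of joint cover below 0.05 rad/s and value of joint breaker above 0.0065 m and distance of each of socket, jar, tape_measure, wrench from where it was at the start of the episode below 0.02 m); the robot touches nothing.
It fails at once if a loose thing was shifted more than 20 mm or picked up (distance of any of socket, jar, tape_measure, wrench from where it was at the start of the episode above 0.02 m).
It also fails if it takes over 45 s, if anything falls off the work surface, if the arm or the gripper's body presses on something with over 40 N, if the wrist force passes 120 N, or if a joint passes its speed limit or range.

ROBOT

A 6-joint arm with a two-finger parallel gripper is mounted at the origin on the work surface. World frame = base frame: x ahead of the robot, y to its left, z up, the work surface at z = 0. Lengths are in m, angles in degrees, forces in N, time in s.
With the tool pointing down it reaches from about 0.3 to 0.75 m from the base axis. Payload 8.5 kg.
Tool frame: the origin (TCP) lies at the very end of the fingers, on their centre line; the grasp point (between the pads) lies 19 mm behind it (bot.grip_depth is the distance from the TCP to the grasp point, in m); x points along the fingers, y is the direction in which the jaws open and shut, and the axes are right-handed (so a half turn about x gives the same grasp; the last joint's range is limited). The gripper opens to 85 mm and grips with 20 to 120 N. Pads are 22 mm wide; open, the fingers measure 114 mm over their backs; the gripper's body (76 mm by 85 mm) begins 54 mm behind the grasp point. The pads swing forward as they close: fully open they stand 13 mm farther back than shut.
Start: joints at [51.95, 21.807, 74.336, -0, 83.858, -12.336], TCP at [0.239, 0.496, 0.195] pointing down, gripper open.
Joint ranges: [-178.18, 178.18], [-50.72, 133.34], [12.68, 142.11], [-81.47, 261.47], [9.98, 163.14], [-165.26, 165.26]. Speed limits (degrees/s): [136.94, 136.94, 180, 180, 180, 180].

INTERFACE

Orientations are given as [roll, pitch, yaw] about the fixed x, y, z axes, in that order (R = Rz(yaw) Ry(pitch) Rx(roll)).
In Python, from rig import bot, cams, ticket gives the robot as it stands.
- The arm moves only by the shell command python3 -m pendant 'ROWS' [FORCE]. ROWS is JSON, a list of rows, each a list of 3 entries, a list of its own where there are three numbers: the shift along the tool's x, y, z in cm, then the turn, a rotation vector about the tool's x, y, z in units of 6 degrees (1.0 is 6 degrees), then the finger opening in cm, from 0 to 8.54. In form: [[[dx, dy, dz], [wx, wy, wz], grip], ...]. A call has 1 to 5 rows; each row is the pose to reach, as a shift and turn from the pose commanded when the call began, along the tool's axes at that moment; what a row does not reach only later rows make up. A row lasts 1/8 s, in which the tool goes at most 62.5 mm and 10.7 degrees, less where a joint would pass 70% of its speed; a pose out of reach is approached as far as the arm can. A call with a gripper value outside its range is refused whole. The fingers move at their own pace and stop on an object; FORCE is the grip in N (left out, the last holds). Time passes only in rows, so rows that repeat a pose let the fingers close. It gives the time, the measured TCP pose, the force and the opening at its end, in the units of the state.
- bot.sense(): the state, without advancing time (a new reading comes with each control period).
- cams.snapshot(name): name is "scene" or "top" or "wrist"; returns the picture (400x640x3 uint8, blue, green, red); there is no depth.
- cams.camera_model(name): a dict with "K" (3x3 intrinsics, pixels), "extrinsics" (4x4, takes a point from camera to world coordinates); the wrist camera has in their place "hand_eye" (4x4, takes a point from camera to tool coordinates, whose origin is the TCP and whose axes are the tool frame's). Camera axes: x right, y down, z forward; pixel columns grow to the right and rows downward; lengths in m; the calibration is good to about 2 mm. The wrist camera is an equidistant fisheye: a pixel r from the principal point sees the ray r / f radians off the axis. A picture is of the moment at which its call begins: read the wrist's pose just before it. camera_model takes no time and is no camera call.
- ticket.hand_in(): hands the job in, once; it reports no verdict.
The state is a dict: "time_s": time; "joint_positions": joint angles; "joint_velocities": joint speeds; "effort": joint torques, N m; "eef_pos": TCP position; "eef_rot": TCP orientation; "force": force on the tool from outside, world axes, zero at the start; "torque": the same for the moment, N m; "opening": finger opening in m.
Only numpy, scipy, OpenCV 4.12 (cv2) and the standard library are available. Lean on these libraries where they do the work, as an engineer would, in place of code of your own. Each camera call takes 0.05 s, during which the arm holds its last target.

## Working session

There is one attempt and no reset: what is moved stays moved. The work goes in short steps, Python scripts to look and compute and a shell command to move; the robot and the scene stay as the last step left them, time stands still between calls to the robot, and variables do not carry over. Pictures are saved under pics/ and viewed, and the job is handed in when it is done.

```bash
ls; mkdir -p pics; python3 - <<'E'
from rig import bot,cams
import cv2
s=bot.sense();print({k:s[k] for k in('time_s','eef_pos','eef_rot','force','opening')})
for n in("scene","top","wrist"):
    cv2.imwrite(f"pics/{n}0.png",cams.snapshot(n)); m=cams.camera_model(n); print(n,{k:(v.round(4).tolist() if hasattr(v,'round') else v) for k,v in m.items()})
E
```

```text
pics
{'time_s': 0.0, 'eef_pos': array([0.23841279, 0.49525049, 0.19411522]), 'eef_rot': array([-102.95616043,   89.91639668, -128.67158425]), 'force': array([-0.19202004,  0.84125647, -0.18392635]), 'opening': 0.08576662913371103}
scene {'K': [[377.0111, 0.0, 314.8091], [0.0, 377.0111, 205.383], [0.0, 0.0, 1.0]], 'extrinsics': [[0.5416, 0.5299, -0.6526, 1.2146], [0.8404, -0.3592, 0.4057, -0.3926], [-0.0195, -0.7682, -0.6399, 0.7051], [0.0, 0.0, 0.0, 1.0]]}
top {'K': [[365.4457, 0.0, 325.2037], [0.0, 365.4457, 198.7434], [0.0, 0.0, 1.0]], 'extrinsics': [[-0.019, -0.9967, 0.0791, 0.56], [-0.9998, 0.0195, 0.0057, -0.019], [-0.0072, -0.0789, -0.9969, 0.7906], [0.0, 0.0, 0.0, 1.0]]}
wrist {'K': [[309.7069, 0.0, 317.6756], [0.0, 309.7069, 197.1281], [0.0, 0.0, 1.0]], 'hand_eye': [[0.001, -0.2902, 0.957, -0.179], [1.0, -0.0003, -0.0011, 0.0006], [0.0006, 0.957, 0.2902, -0.0746], [0.0, 0.0, 0.0, 1.0]]}
```

View pics/top0.png

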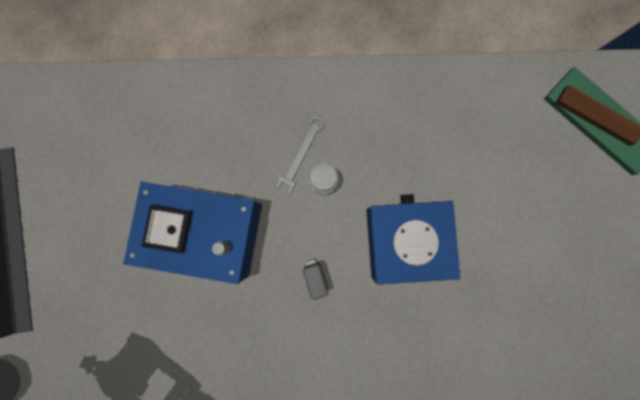

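View pics/scene0.png

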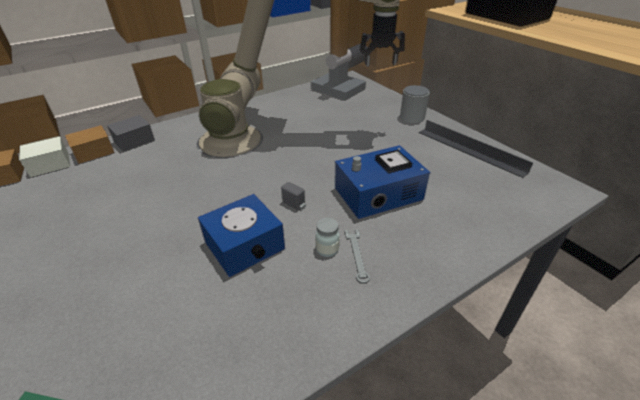

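View pics/wrist0.png

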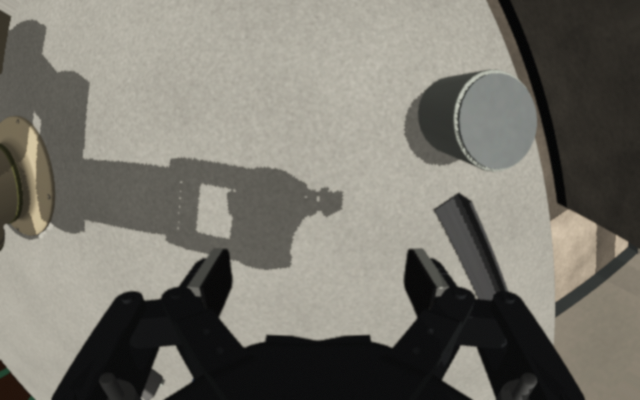

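The top view shows the power box at left (centre about (193,232)), with the cover's pad at about (171,229) and the socket at (220,248). Next I'll zoom in to fit the box corners.

```bash
python3 - <<'E'
import cv2
a=cv2.imread("pics/top0.png")[170:300,110:280]
cv2.imwrite("pics/topz.png",cv2.resize(a,None,fx=4.5,fy=4.5,interpolation=cv2.INTER_CUBIC))
a=cv2.imread("pics/scene0.png")[135:225,325:440]
cv2.imwrite("pics/scz.png",cv2.resize(a,None,fx=6,fy=6,interpolation=cv2.INTER_CUBIC))
E
```

```text
(no output)
```

View pics/topz.png

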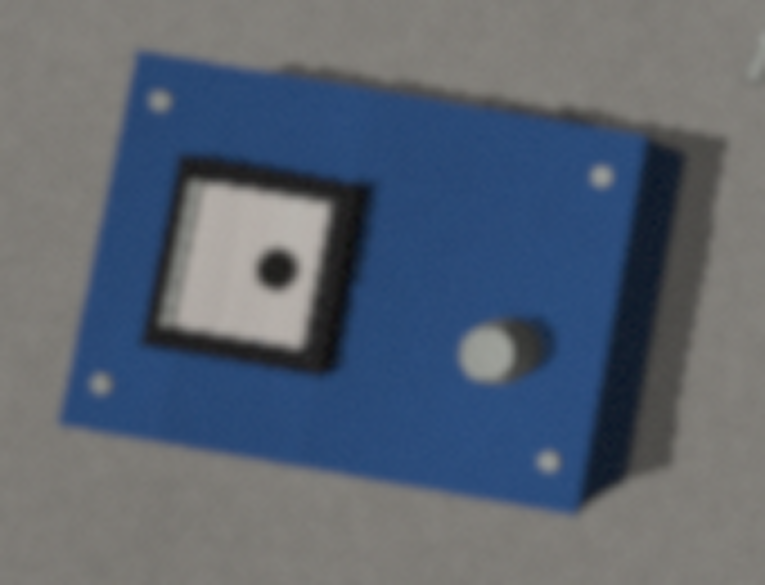

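View pics/scz.png

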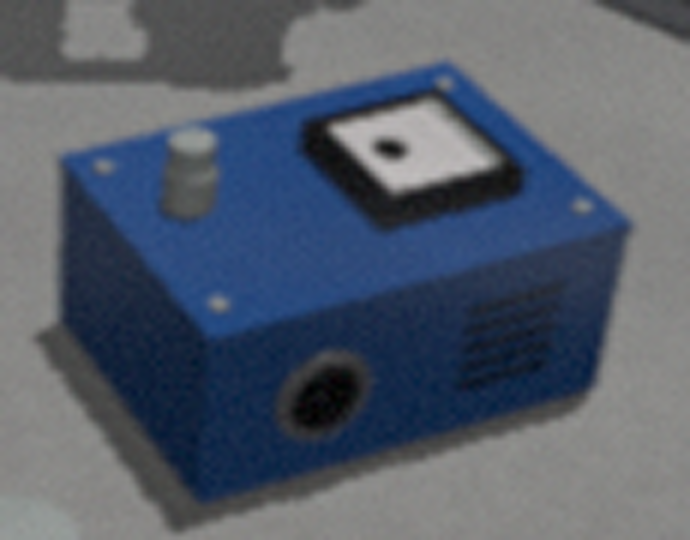

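```bash
cat > h.py <<'E'
import numpy as np
from scipy.spatial.transform import Rotation as R
from scipy.optimize import least_squares
def proj(m,P):
    T=np.linalg.inv(np.array(m["extrinsics"]));p=(T[:3,:3]@np.atleast_2d(P).T).T+T[:3,3]
    q=(np.array(m["K"])@p.T).T;return q[:,:2]/q[:,2:]
def toolR(s): return R.from_euler('xyz',s["eef_rot"],degrees=True)
def rows(s,Rt,P):
    """shift cm / turn units from current state s (commanded ~ measured) to pose"""
    R0=toolR(s); d=R0.inv().apply(np.array(P)-s["eef_pos"])*100
    w=(R0.inv()*Rt).as_rotvec(degrees=True)/6
    return d.round(2),w.round(2)
E
python3 - <<'E'
from h import *
from rig import cams
t=cams.camera_model("top");c=cams.camera_model("scene")
L=np.array([[80,110,100],[80,-110,100],[-80,-110,100],[-80,110,100],[0,26,115]])/1e3
ut=(np.array([[140,50],[648,132],[580,512],[60,424],[277,269]])+.5)/4.5-.5+[110,170]
uc=(np.array([[632,228],[207,338],[62,158],[445,62],[390,148]])+.5)/6-.5+[325,135]
def W(p): return R.from_euler('z',p[2]).apply(L)+[p[0],p[1],0]
for w in [(1,0),(0,1),(1,1)]:
    f=lambda p:np.r_[w[0]*(proj(t,W(p))-ut).ravel(),w[1]*(proj(c,W(p))-uc).ravel()]
    r=least_squares(f,[.5,.35,0]);print(w,r.x,f(r.x).round(1), W(r.x)[4])
E
```

```text
(1, 0) [ 0.55802406  0.24380813 -0.18224702] [-0.4 -0.2 -0.1  0.1 -0.3  0.1  0.2  0.2  0.6 -0.2  0.  -0.   0.   0.
  0.  -0.   0.  -0.   0.   0. ] [0.5627363  0.26937754 0.115     ]
(0, 1) [ 0.55631935  0.2416941  -0.18964518] [ 0.   0.   0.   0.   0.   0.   0.   0.   0.   0.   0.2 -0.5  0.1  0.3
 -0.8 -0.4  0.6 -0.1 -0.1  0.4] [0.56122062 0.26722795 0.115     ]
(1, 1) [ 0.55745047  0.2431651  -0.18391729] [-0.  -0.   0.3  0.5 -0.   0.5  0.5  0.4  1.   0.1  0.9 -0.7  1.1  0.5
 -0.2 -0.2  1.  -0.2  0.5  0.4] [0.56220541 0.2687266  0.115     ]
```

```bash
cat >> h.py <<'E'
BX=np.array([.5575,.2432,0]);YAW=-.184
RB=R.from_euler('z',YAW)
def w(p): return RB.apply(np.array(p)/1e3)+BX      # box mm -> world m
def b(p): return RB.inv().apply(np.array(p)-BX)*1e3
def down(sg): # tool x down, tool z = sg*box y
    x=np.array([0,0,-1.]);z=RB.apply([0,sg,0]);return R.from_matrix(np.c_[x,np.cross(z,x),z])
E
python3 - <<'E'
from h import *
from rig import bot
s=bot.sense();print(toolR(s).as_matrix().round(2))
for sg in(1,-1):
  print(sg,rows(s,down(sg),w([0,26,240])))
print(rows(s,toolR(s),s["eef_pos"]+[0,0,.06]))
E
```

```text
[[-0.    0.43  0.9 ]
 [-0.    0.9  -0.43]
 [-1.   -0.   -0.  ]]
1 (array([-4.58, -6.37, 39.  ]), array([-1.753e+01, -1.000e-02,  0.000e+00]))
-1 (array([-4.58, -6.37, 39.  ]), array([1.247e+01, 0.000e+00, 1.000e-02]))
(array([-6.  , -0.01, -0.  ]), array([0., 0., 0.]))
```

```bash
python3 -m pendant '[[[-5,0,0],[-1.7,0,0],0],[[-5,-1,6],[-3.4,0,0],0],[[-5,-2,12],[-5.1,0,0],0],[[-5,-3,18],[-6.8,0,0],0],[[-5,-4,24],[-8.5,0,0],0]]'
python3 - <<'E'
from h import *
from rig import bot
s=bot.sense();print(b(s['eef_pos']),s["joint_positions"],rows(s,down(1),w([0,26,240])))
E
```

```text
time_s: 0.78
eef_pos: [0.4282, 0.3618, 0.2446]
eef_rot: [174.8, 90.0, -161.1]
force: [0.5, 0.8, -0.0]
opening: 0.0002
[-148.86865507   92.97602851  244.55183367] [ 2.81005443e+01  2.12238681e+01  6.70065859e+01  4.06564919e-03
  9.17946721e+01 -8.60547133e+01] (array([  0.45, -13.98,   8.43]), array([-9.22, -0.  , -0.  ]))
```

```bash
python3 -m pendant '[[[0,-3,2],[-1.7,0,0],0],[[0,-6,4],[-3.4,0,0],0],[[0,-9,6],[-5.1,0,0],0],[[0,-12,8],[-6.8,0,0],0],[[0,-13.9,8.4],[-8.5,0,0],0]]'
python3 -m pendant '[[[0,0,0],[-0.7,0,0],0],[[0,0,0],[-0.7,0,0],0]]'
python3 - <<'E'
from h import *
from rig import bot,cams
import cv2
s=bot.sense();print(b(s['eef_pos']),s["force"],s["joint_positions"],rows(s,down(1),w([0,26,240])))
cv2.imwrite("pics/w1.png",cams.snapshot("wrist"))
E
```

```text
time_s: 1.4
eef_pos: [0.5612, 0.2687, 0.2438]
eef_rot: [125.1, 89.9, -159.8]
force: [-1.0, -0.5, -0.1]
opening: -0.0001
time_s: 1.65
eef_pos: [0.5599, 0.2697, 0.2444]
eef_rot: [112.5, 90.0, -168.5]
force: [0.0, -0.5, -0.7]
opening: -0.0001
[ -2.44837726  26.50692429 244.36989482] [ 0.00305721 -0.51747859 -0.70101777] [ 1.48199605e+01  2.78596912e+01  5.62534759e+01  2.32211901e-03
  9.59263546e+01 -1.54135136e+02] (array([ 0.44, -0.25, -0.05]), array([-0.08, -0.  , -0.01]))
```

View pics/w1.png

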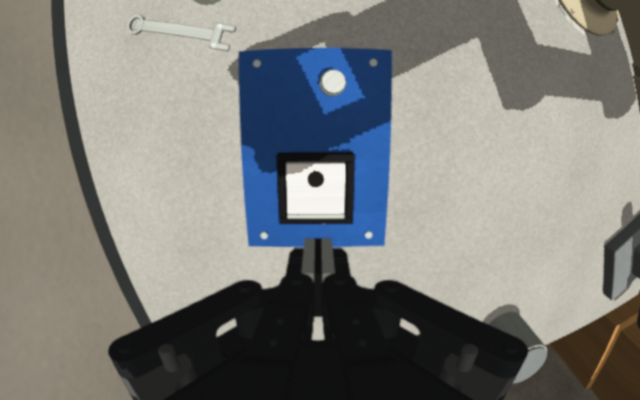

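The wrist view shows the pad at (316,179), the socket at (333,82) and the fingertips at (318,240). I'll use the pad as a cross-check on the position.

```bash
cat >> h.py <<'E'
def wrist_ray(s,m,uv):
    K=np.array(m["K"]);d=(np.array(uv)-K[:2,2])/K[0,0];th=np.hypot(*d)
    v=np.r_[d/th*np.sin(th),np.cos(th)];H=np.array(m["hand_eye"]);Rt=toolR(s)
    return s["eef_pos"]+Rt.apply(H[:3,3]),Rt.apply(H[:3,:3]@v)
def hit(s,m,uv,z):
    o,v=wrist_ray(s,m,uv);return o+v*(z-o[2])/v[2]
E
python3 - <<'E'
from h import *
from rig import bot,cams
import cv2
s=bot.sense();m=cams.camera_model("wrist")
for uv,z in [((316,179),.115),((333,82),.136),((239,50),.1),((391,51),.1),((385,245),.1),((250,245),.1)]:
    print(uv,b(hit(s,m,uv,z)).round(1))
E
```

```text
(316, 179) [ -1.5  27.2 115. ]
(333, 82) [-18.1 -69.1 136. ]
(239, 50) [  77.5 -110.1  100. ]
(391, 51) [ -80.9 -107.   100. ]
(385, 245) [-81.4 110.7 100. ]
(250, 245) [ 77.  109.1 100. ]
```

```bash
python3 -m pendant '[[[5,-0.15,0],[0,0,0],0],[[10,-0.15,0],[0,0,0],0],[[12.3,-0.15,0],[0,0,0],0],[[12.3,-0.15,0],[0,0,0],0]]'; python3 -m pendant '[[[0.2,0,0],[0,0,0],0],[[0.4,0,0],[0,0,0],0],[[0.4,0,0],[0,0,0],0]]'
```

```text
time_s: 2.2
eef_pos: [0.5604, 0.2696, 0.1203]
eef_rot: [115.8, 89.8, -165.3]
force: [0.3, -0.4, 1.1]
opening: -0.0001
time_s: 2.58
eef_pos: [0.5616, 0.2697, 0.1183]
eef_rot: [-64.2, 89.9, 14.8]
force: [0.1, -0.0, -1.1]
opening: -0.0001
```

```bash
python3 -m pendant '[[[0.2,0,0],[0,0,0],0],[[0.4,0,0],[0,0,0],0],[[0.5,0,0],[0,0,0],0],[[0.5,0,0],[0,0,0],0]]';python3 -m pendant '[[[0.2,0,0],[0,0,0],0],[[0.3,0,0],[0,0,0],0],[[0.3,0,0],[0,0,0],0]]'
```

```text
time_s: 3.08
eef_pos: [0.5613, 0.2696, 0.1126]
eef_rot: [115.5, 90.0, -165.4]
force: [-1.2, 0.7, -0.1]
opening: -0.0001
time_s: 3.45
eef_pos: [0.5613, 0.2696, 0.1096]
eef_rot: [112.7, 90.0, -168.3]
force: [0.2, 0.1, 0.0]
opening: 0.0001
```

```bash
python3 - <<'E'
from h import *
from rig import bot,cams
import cv2
s=bot.sense();print(b(s['eef_pos']),s["force"],s["torque"])
a=cams.snapshot("wrist");cv2.imwrite("pics/w2.png",cv2.resize(a[100:300,200:440],None,fx=3,fy=3))
a=cams.snapshot("scene")[125:225,325:440];cv2.imwrite("pics/s2.png",cv2.resize(a,None,fx=5,fy=5,interpolation=cv2.INTER_CUBIC))
E
```

```text
[ -1.05330777  26.65131146 109.60832906] [0.18649638 0.05764369 0.0183365 ] [0.01602135 0.01784191 0.02382923]
```

View pics/w2.png

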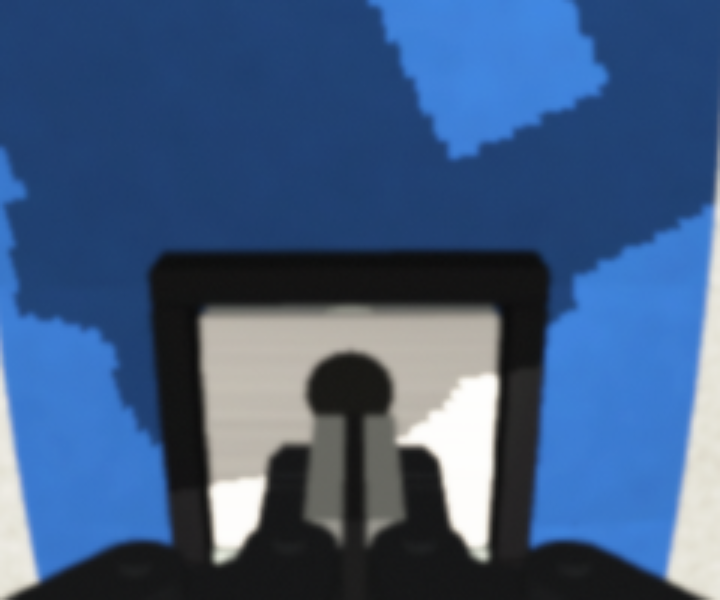

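View pics/s2.png

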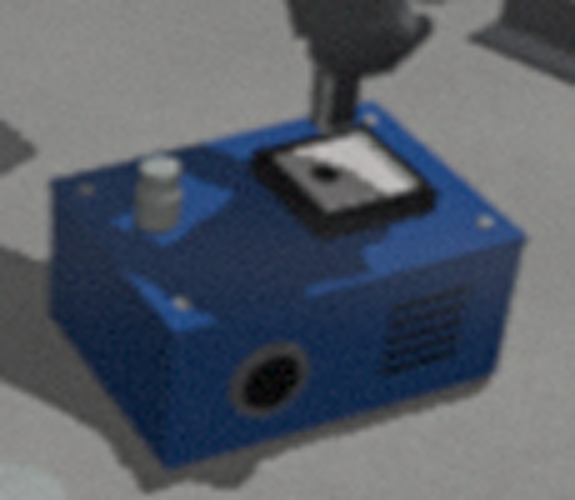

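```bash
python3 - <<'E'
from h import *
from rig import bot,cams
s=bot.sense();m=cams.camera_model("wrist");H=np.linalg.inv(np.array(m["hand_eye"]))
K=np.array(m["K"])
for x in(-.03,-.02,-.013,0,.01):
  for z in (-.011,0):
    p=H[:3,:3]@[x,0,z]+H[:3,3];th=np.arctan2(np.hypot(*p[:2]),p[2]);print(x,z,p[:2]/np.hypot(*p[:2])*th*K[0,0]+K[:2,2])
sc=cams.camera_model("scene");Rt=toolR(s)
for x in(-.04,-.03,-.02,-.01,0): print(x,proj(sc,s["eef_pos"]+Rt.apply([x,0,0])))
print(proj(sc,w([0,26,115])),Rt.as_matrix().round(2),s["opening"])
E
```

```text
-0.03 -0.011 [316.67106242 228.80264882]
-0.03 0 [316.70918728 247.75063373]
-0.02 -0.011 [316.72154909 221.8085201 ]
-0.02 0 [316.75559975 239.9430117 ]
-0.013 -0.011 [316.75387432 217.34944901]
-0.013 0 [316.78547492 234.94226683]
0 -0.011 [316.8082051  209.88789107]
0 0 [316.83595786 226.53557991]
0.01 -0.011 [316.84561098 204.77449281]
0.01 0 [316.8709053  220.74747132]
-0.04 [[391.48196352 148.9074026 ]]
-0.03 [[391.08732067 151.99027874]]
-0.02 [[390.69742808 155.03604669]]
-0.01 [[390.3122005  158.04537245]]
0 [[389.93155471 161.01890617]]
[[390.10003625 159.68249795]] [[ 0.   -0.98  0.19]
 [ 0.    0.19  0.98]
 [-1.   -0.    0.  ]] -0.00014219134717811073
```

The tip looks about 30 mm higher than the reported TCP: both views agree on this (scene tip at (392,151), wrist tip row 238), and the force is zero. I'll keep descending on force in small steps.

```bash
python3 -m pendant '[[[0.4,0,0],[0,0,0],0],[[0.8,0,0],[0,0,0],0],[[1,0,0],[0,0,0],0],[[1,0,0],[0,0,0],0]]';python3 -m pendant '[[[0.2,0,0],[0,0,0],0],[[0.4,0,0],[0,0,0],0],[[0.4,0,0],[0,0,0],0]]'
python3 - <<'E'
from rig import bot,cams
import cv2
a=cams.snapshot("scene")[125:225,325:440];cv2.imwrite("pics/s3.png",cv2.resize(a,None,fx=5,fy=5,interpolation=cv2.INTER_CUBIC))
E
```

```text
time_s: 4.05
eef_pos: [0.5613, 0.2696, 0.0995]
eef_rot: [115.5, 90.0, -165.5]
force: [0.2, 0.0, 0.6]
opening: 0.0002
time_s: 4.42
eef_pos: [0.5613, 0.2696, 0.0955]
eef_rot: [119.2, 90.0, -161.7]
force: [-0.4, -0.1, 0.4]
opening: -0.0002
```

View pics/s3.png

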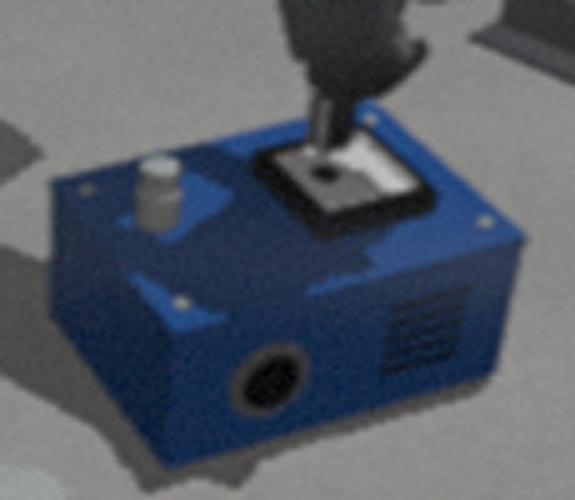

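```bash
python3 -m pendant '[[[0.2,0,0],[0,0,0],0],[[0.4,0,0],[0,0,0],0],[[0.6,0,0],[0,0,0],0],[[0.6,0,0],[0,0,0],0]]';python3 -m pendant '[[[0.2,0,0],[0,0,0],0],[[0.3,0,0],[0,0,0],0],[[0.3,0,0],[0,0,0],0]]'
```

```text
time_s: 4.97
eef_pos: [0.5613, 0.2696, 0.0895]
eef_rot: [113.6, 90.0, -167.3]
force: [-0.3, -1.1, 0.5]
opening: -0.0
time_s: 5.35
eef_pos: [0.5614, 0.2696, 0.0867]
eef_rot: [118.5, 90.0, -162.5]
force: [0.6, -0.4, -0.2]
opening: 0.0001
```

```bash
python3 -m pendant '[[[0.2,0,0],[0,0,0],0],[[0.3,0,0],[0,0,0],0],[[0.3,0,0],[0,0,0],0]]'
python3 - <<'E'
from rig import bot,cams
import cv2
a=cams.snapshot("scene")[125:225,325:440];cv2.imwrite("pics/s4.png",cv2.resize(a,None,fx=5,fy=5,interpolation=cv2.INTER_CUBIC))
a=cams.snapshot("wrist");cv2.imwrite("pics/w4.png",cv2.resize(a[100:300,200:440],None,fx=3,fy=3))
E
```

```text
time_s: 5.72
eef_pos: [0.5613, 0.2696, 0.0836]
eef_rot: [115.2, 90.0, -165.8]
force: [-0.3, -0.1, -0.1]
opening: 0.0
```

View pics/s4.png

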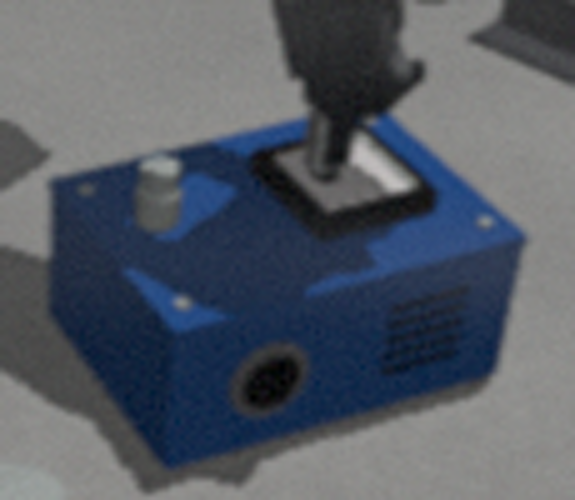

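View pics/w4.png

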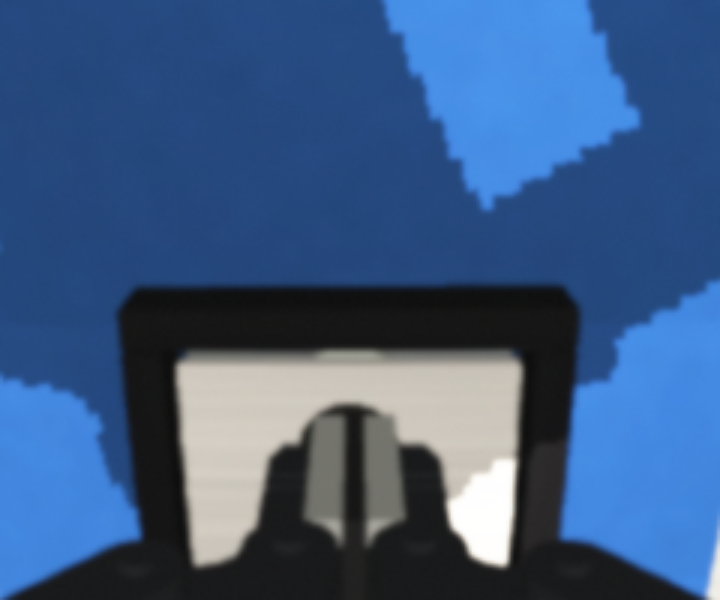

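```bash
python3 -m pendant '[[[0.2,0,0],[0,0,0],0],[[0.2,0,0],[0,0,0],0]]';python3 -m pendant '[[[0.2,0,0],[0,0,0],0],[[0.2,0,0],[0,0,0],0]]';python3 -m pendant '[[[0.2,0,0],[0,0,0],0],[[0.2,0,0],[0,0,0],0]]'
```

```text
time_s: 6.08
eef_pos: [0.5613, 0.2695, 0.0815]
eef_rot: [114.6, 90.0, -166.4]
force: [-0.0, -1.0, -0.3]
opening: -0.0003
time_s: 6.32
eef_pos: [0.5613, 0.2696, 0.0795]
eef_rot: [111.6, 90.0, -169.4]
force: [0.1, -0.2, 0.4]
opening: -0.0001
time_s: 6.58
eef_pos: [0.5615, 0.2696, 0.0781]
eef_rot: [-68.6, 90.0, 10.4]
force: [-0.2, -0.1, 3.9]
opening: 0.0002
```

Contact came at a reported z of about 0.0785, so the real tip sits about 36 mm above the reported TCP. I'll press on to the stop.

```bash
python3 -m pendant '[[[0.2,0,0],[0,0,0],0],[[0.2,0,0],[0,0,0],0]]';python3 -m pendant '[[[0.15,0,0],[0,0,0],0],[[0.15,0,0],[0,0,0],0]]';python3 -m pendant '[[[0.1,0,0],[0,0,0],0],[[0.1,0,0],[0,0,0],0]]'
```

```text
time_s: 6.82
eef_pos: [0.5615, 0.2696, 0.0759]
eef_rot: [-62.3, 90.0, 16.7]
force: [-0.9, 0.1, 3.6]
opening: -0.0
time_s: 7.08
eef_pos: [0.5615, 0.2697, 0.0743]
eef_rot: [-42.6, 90.0, 36.4]
force: [-0.1, 0.6, 3.7]
opening: -0.0001
time_s: 7.32
eef_pos: [0.5616, 0.2698, 0.074]
eef_rot: [-58.2, 89.9, 20.9]
force: [-0.5, 0.4, 8.7]
opening: 0.0
```

```bash
python3 -m pendant '[[[0.08,0,0],[0,0,0],0],[[0.08,0,0],[0,0,0],0]]';python3 -m pendant '[[[-5,0,0],[0,0,0],0],[[-10,0,0],[0,0,0],0],[[-12,0,0],[0,0,0],0],[[-12,0,0],[0,0,0],0],[[-12,0,0],[0,0,0],0]]'
python3 - <<'E'
from h import *
from rig import bot,cams
import cv2
s=bot.sense();print(b(s["eef_pos"]),rows(s,down(1),s["eef_pos"]),s["force"])
a=cams.snapshot("scene")[100:225,325:440];cv2.imwrite("pics/s5.png",cv2.resize(a,None,fx=4.5,fy=4.5,interpolation=cv2.INTER_CUBIC))
a=cams.snapshot("wrist");cv2.imwrite("pics/w5.png",a)
E
```

```text
time_s: 7.58
eef_pos: [0.5617, 0.2698, 0.0739]
eef_rot: [-61.8, 89.9, 17.3]
force: [-3.3, -1.1, 13.1]
opening: 0.0001
time_s: 8.2
eef_pos: [0.5608, 0.2694, 0.1906]
eef_rot: [116.9, 89.8, -164.1]
force: [0.6, 0.3, -0.1]
opening: -0.0
[ -1.54758988  26.32577295 190.58032809] (array([0., 0., 0.]), array([-0.07, -0.01, -0.03])) [ 0.56597974  0.25242142 -0.13621724]
```

View pics/s5.png

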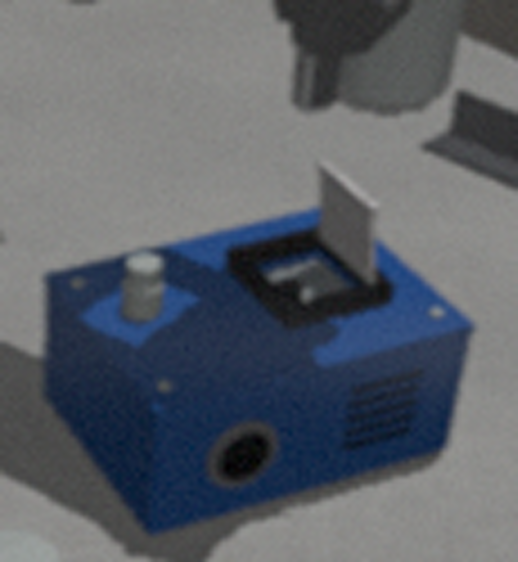

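View pics/w5.png

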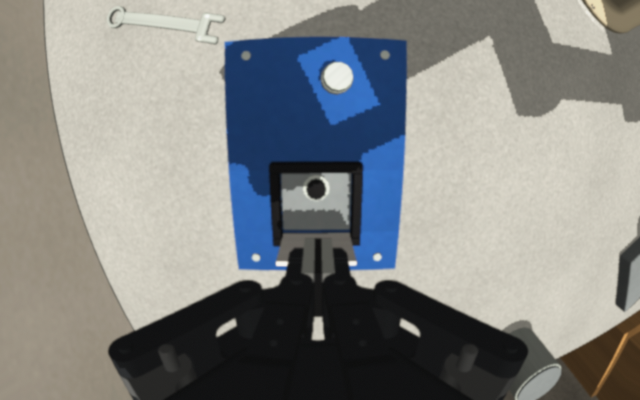

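```bash
python3 - <<'E'
from h import *
from rig import bot,cams
s=bot.sense();m=cams.camera_model("wrist")
print(b(hit(s,m,(316,188),.104)),b(hit(s,m,(318,165),.115)))
E
python3 -m pendant '[[[4,-0.1,-0.1],[0,0,0],0],[[8,-0.1,-0.1],[0,0,0],0],[[9.5,-0.1,-0.1],[0,0,0],0],[[9.5,-0.1,-0.1],[0,0,0],0]]'
python3 - <<'E'
from rig import bot,cams
import cv2
a=cams.snapshot("scene")[100:225,325:440];cv2.imwrite("pics/s6.png",cv2.resize(a,None,fx=4.5,fy=4.5,interpolation=cv2.INTER_CUBIC))
E
```

```text
[ -0.78203659  24.83366165 104.        ] [ -2.70133736   1.96688752 115.        ]
time_s: 8.8
eef_pos: [0.562, 0.2683, 0.0968]
eef_rot: [115.6, 89.9, -165.4]
force: [-0.3, -0.7, 0.1]
opening: -0.0003
```

View pics/s6.png

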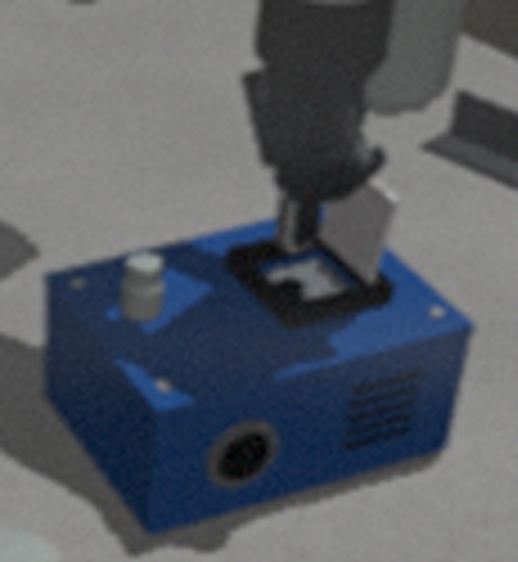

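```bash
python3 -m pendant '[[[1,0,0],[0,0,0],0],[[2,0,0],[0,0,0],0],[[2.6,0,0],[0,0,0],0],[[2.6,0,0],[0,0,0],0]]'; python3 -m pendant '[[[0.2,0,0],[0,0,0],0],[[0.4,0,0],[0,0,0],0],[[0.4,0,0],[0,0,0],0]]'
```

```text
time_s: 9.35
eef_pos: [0.562, 0.2683, 0.0709]
eef_rot: [116.6, 89.9, -164.4]
force: [-0.8, 0.1, 0.0]
opening: -0.0001
time_s: 9.72
eef_pos: [0.5622, 0.2684, 0.0675]
eef_rot: [-53.6, 90.0, 25.5]
force: [1.2, 0.6, 0.4]
opening: -0.0001
```

```bash
python3 -m pendant '[[[0.2,0,0],[0,0,0],0],[[0.4,0,0],[0,0,0],0],[[0.4,0,0],[0,0,0],0]]'; python3 -m pendant '[[[0.2,0,0],[0,0,0],0],[[0.2,0,0],[0,0,0],0]]'; python3 -m pendant '[[[0.15,0,0],[0,0,0],0],[[0.15,0,0],[0,0,0],0]]'
```

```text
time_s: 10.1
eef_pos: [0.5623, 0.2684, 0.0633]
eef_rot: [-52.0, 90.0, 27.0]
force: [0.1, -0.4, 0.6]
opening: -0.0001
time_s: 10.35
eef_pos: [0.5622, 0.2684, 0.0613]
eef_rot: [133.3, 90.0, -147.6]
force: [-0.4, -0.1, 0.3]
opening: -0.0001
time_s: 10.6
eef_pos: [0.5622, 0.2684, 0.0598]
eef_rot: [81.6, 90.0, 160.7]
force: [0.8, 1.0, 0.9]
opening: -0.0002
```

```bash
python3 -m pendant '[[[0.15,0,0],[0,0,0],0]]'; python3 -m pendant '[[[0.15,0,0],[0,0,0],0]]';  python3 -m pendant '[[[0.1,0,0],[0,0,0],0]]'
```

```text
time_s: 10.72
eef_pos: [0.5623, 0.2684, 0.0592]
eef_rot: [-75.5, 90.0, 3.5]
force: [-4.4, -1.2, 14.3]
opening: 0.0002
time_s: 10.85
eef_pos: [0.5624, 0.2685, 0.059]
eef_rot: [-72.2, 89.9, 6.8]
force: [-8.0, -3.2, 23.3]
opening: 0.0001
time_s: 10.98
eef_pos: [0.5625, 0.2685, 0.059]
eef_rot: [-72.9, 89.9, 6.1]
force: [-8.9, -4.2, 27.6]
opening: -0.0001
```

Rigid stop at z=0.059, exactly where the button should be fully in. I'll retreat and look.

```bash
python3 -m pendant '[[[-3,0,0],[0,0,0],0],[[-8,0,0],[0,0,0],0],[[-13,0,0],[0,0,0],0],[[-15,0,0],[0,0,0],0],[[-15,0,0],[0,0,0],0]]'
python3 - <<'E'
from h import *
from rig import bot,cams
import cv2
s=bot.sense();print(b(s["eef_pos"]),rows(s,down(1),s["eef_pos"]))
A=cams.snapshot("scene")[100:225,325:440];B=cams.snapshot("wrist")[130:255,255:370]
f=lambda a:cv2.resize(a,None,fx=3.4,fy=3.4,interpolation=cv2.INTER_CUBIC)
cv2.imwrite("pics/s7.png",np.hstack([f(A),f(B)]))
E
```

```text
time_s: 11.6
eef_pos: [0.5626, 0.2685, 0.207]
eef_rot: [-64.7, 89.9, 14.3]
force: [0.6, -0.3, 0.1]
opening: -0.0001
[  0.35375719  25.82060293 206.97034284] (array([0., 0., 0.]), array([-0.07,  0.01,  0.02]))
```

View pics/s7.png

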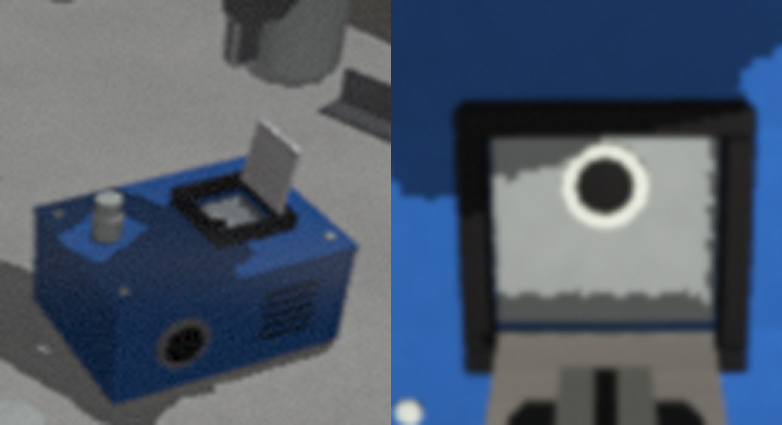

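```bash
python3 -m pendant '[[[0,0,4],[0,0,0],0],[[0,0,7.6],[0,0,0],0],[[4,0,7.6],[0,0,0],0],[[8.3,0,7.6],[0,0,0],0],[[8.3,0,7.6],[0,0,0],0]]'
python3 - <<'E'
from h import *
from rig import bot,cams
import cv2
s=bot.sense();print(b(s["eef_pos"]),rows(s,down(1),s["eef_pos"]))
A=cams.snapshot("scene")[90:215,325:440];B=cams.snapshot("wrist")[150:275,255:370]
f=lambda a:cv2.resize(a,None,fx=3.4,fy=3.4,interpolation=cv2.INTER_CUBIC)
cv2.imwrite("pics/s8.png",np.hstack([f(A),f(B)]))
E
```

```text
time_s: 12.32
eef_pos: [0.5745, 0.3422, 0.1182]
eef_rot: [121.7, 89.4, -159.3]
force: [-0.7, -1.0, -0.5]
opening: -0.0
[ -1.40776801 100.42833098 118.22190231] (array([0., 0., 0.]), array([-0.07, -0.05, -0.08]))
```

View pics/s8.png

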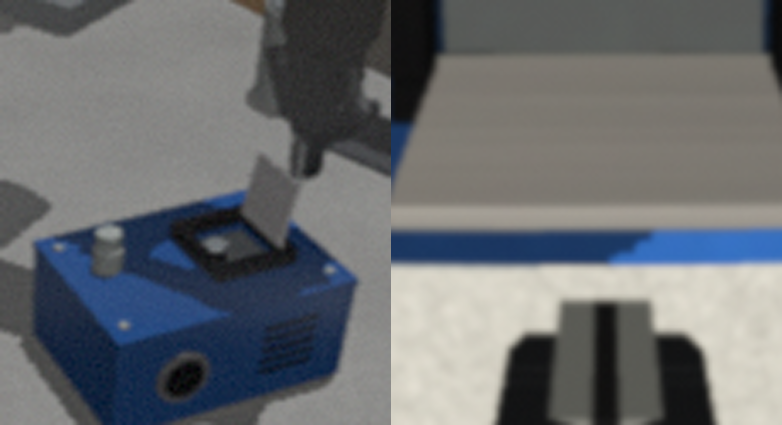

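```bash
python3 -m pendant '[[[0,0,-0.8],[0,0,0],0],[[0,0,-1.6],[0,0,0],0],[[0,0,-2.1],[0,0,0],0],[[0,0,-2.6],[0,0,0],0],[[0,0,-2.6],[0,0,0],0]]'
python3 - <<'E'
from h import *
from rig import bot,cams
import cv2
s=bot.sense();print(b(s["eef_pos"]),rows(s,down(1),s["eef_pos"]),s["force"])
A=cams.snapshot("scene")[90:215,325:440];B=cams.snapshot("wrist")[150:275,255:370]
f=lambda a:cv2.resize(a,None,fx=3.4,fy=3.4,interpolation=cv2.INTER_CUBIC)
cv2.imwrite("pics/s9.png",np.hstack([f(A),f(B)]))
E
```

```text
time_s: 13.05
eef_pos: [0.5718, 0.3172, 0.1231]
eef_rot: [-74.5, 90.0, 4.5]
force: [0.7, 0.6, 0.7]
opening: -0.0
[  0.48140706  75.31414166 123.12305302] (array([0., 0., 0.]), array([-0.08,  0.  ,  0.  ])) [0.66036137 0.64020797 0.68022514]
```

View pics/s9.png

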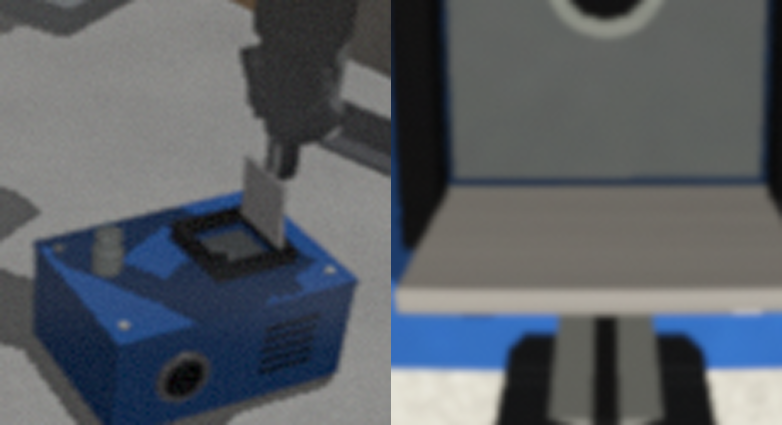

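```bash
python3 -m pendant '[[[0.2,0,-0.8],[0,0,0],0],[[0.4,0,-1.5],[0,0,0],0],[[0.6,0,-2.2],[0,0,0],0],[[0.9,0,-2.6],[0,0,0],0],[[1.1,0,-2.9],[0,0,0],0]]'
python3 - <<'E'
from h import *
from rig import bot,cams
import cv2
s=bot.sense();print(b(s["eef_pos"]),rows(s,down(1),s["eef_pos"]),s["force"])
A=cams.snapshot("scene")[90:215,325:440];B=cams.snapshot("wrist")[150:275,255:370]
f=lambda a:cv2.resize(a,None,fx=3.4,fy=3.4,interpolation=cv2.INTER_CUBIC)
cv2.imwrite("pics/s10.png",np.hstack([f(A),f(B)]))
E
```

```text
time_s: 13.78
eef_pos: [0.5661, 0.2886, 0.1118]
eef_rot: [132.3, 90.0, -148.7]
force: [0.7, 1.8, 0.8]
opening: 0.0001
[9.37084333e-02 4.62439783e+01 1.11797697e+02] (array([0., 0., 0.]), array([-0.08, -0.  , -0.  ])) [0.68514992 1.8181084  0.76518428]
```

View pics/s10.png

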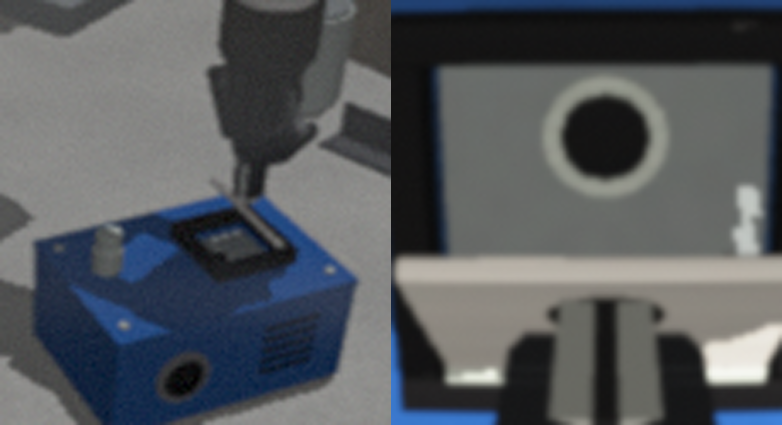

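```bash
python3 -m pendant '[[[0.5,0,-0.5],[0,0,0],0],[[1.0,0,-0.9],[0,0,0],0],[[1.6,0,-1.2],[0,0,0],0],[[2.2,0,-1.5],[0,0,0],0],[[2.7,0,-1.7],[0,0,0],0]]'
python3 - <<'E'
from h import *
from rig import bot,cams
import cv2
s=bot.sense();print(b(s["eef_pos"]),s["force"])
A=cams.snapshot("scene")[90:215,325:440];B=cams.snapshot("wrist")[150:275,255:370]
f=lambda a:cv2.resize(a,None,fx=3.4,fy=3.4,interpolation=cv2.INTER_CUBIC)
cv2.imwrite("pics/s11.png",np.hstack([f(A),f(B)]))
E
```

```text
time_s: 14.5
eef_pos: [0.563, 0.2724, 0.0845]
eef_rot: [-6.8, 90.0, 72.2]
force: [0.5, 2.8, 3.4]
opening: -0.0001
[5.63555412e-02 2.97579484e+01 8.44942058e+01] [0.4863305  2.75200515 3.36479154]
```

View pics/s11.png

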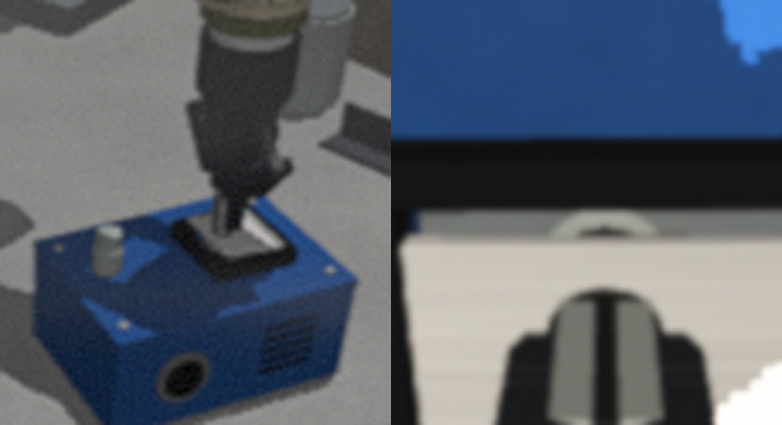

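```bash
python3 -m pendant '[[[0.3,0,-0.2],[0,0,0],0],[[0.6,0,-0.35],[0,0,0],0],[[0.8,0,-0.35],[0,0,0],0],[[0.8,0,-0.35],[0,0,0],0]]';python3 -m pendant '[[[0.2,0,0],[0,0,0],0],[[0.2,0,0],[0,0,0],0]]';python3 -m pendant '[[[0.1,0,0],[0,0,0],0],[[0.1,0,0],[0,0,0],0]]'
```

```text
time_s: 15.1
eef_pos: [0.5623, 0.2688, 0.0769]
eef_rot: [178.3, 90.0, -102.6]
force: [-0.7, 0.5, 4.3]
opening: 0.0001
time_s: 15.35
eef_pos: [0.5623, 0.2688, 0.0749]
eef_rot: [-165.2, 90.0, -86.2]
force: [-1.0, 0.6, 3.7]
opening: 0.0001
time_s: 15.6
eef_pos: [0.5623, 0.2689, 0.0741]
eef_rot: [-92.2, 90.0, -13.1]
force: [-0.3, 0.2, 4.4]
opening: 0.0001
```

```bash
python3 -m pendant '[[[0.1,0,0],[0,0,0],0],[[0.1,0,0],[0,0,0],0]]';python3 -m pendant '[[[0.08,0,0],[0,0,0],0],[[0.08,0,0],[0,0,0],0]]'
```

```text
time_s: 15.85
eef_pos: [0.5624, 0.2689, 0.0739]
eef_rot: [-73.5, 89.9, 5.5]
force: [-1.1, 0.9, 10.0]
opening: 0.0
time_s: 16.1
eef_pos: [0.5625, 0.2689, 0.0738]
eef_rot: [-71.0, 89.9, 8.0]
force: [-4.6, 0.0, 14.7]
opening: -0.0004
```

At the rigid stop, with 14.7 N. Now I'll release it.

```bash
python3 -m pendant '[[[-0.5,0,0],[0,0,0],0],[[-2,0,0],[0,0,0],0],[[-6,0,0],[0,0,0],0],[[-12,0,0],[0,0,0],0],[[-12,0,0],[0,0,0],0]]';python3 -m pendant '[[[0,0,0],[0,0,0],0],[[0,0,0],[0,0,0],0],[[0,0,0],[0,0,0],0]]'
python3 - <<'E'
from h import *
from rig import bot,cams
import cv2
A=cams.snapshot("scene")[90:215,325:440];B=cams.snapshot("wrist")[130:255,255:370]
f=lambda a:cv2.resize(a,None,fx=3.4,fy=3.4,interpolation=cv2.INTER_CUBIC)
cv2.imwrite("pics/s12.png",np.hstack([f(A),f(B)]))
cv2.imwrite("pics/t12.png",cams.snapshot("top"))
E
```

```text
time_s: 16.73
eef_pos: [0.5639, 0.2694, 0.1974]
eef_rot: [-65.1, 89.5, 13.9]
force: [0.6, -0.2, 0.6]
opening: -0.0004
time_s: 17.1
eef_pos: [0.562, 0.2688, 0.1911]
eef_rot: [117.2, 89.9, -163.8]
force: [0.3, 0.6, 0.4]
opening: 0.0002
```

View pics/s12.png

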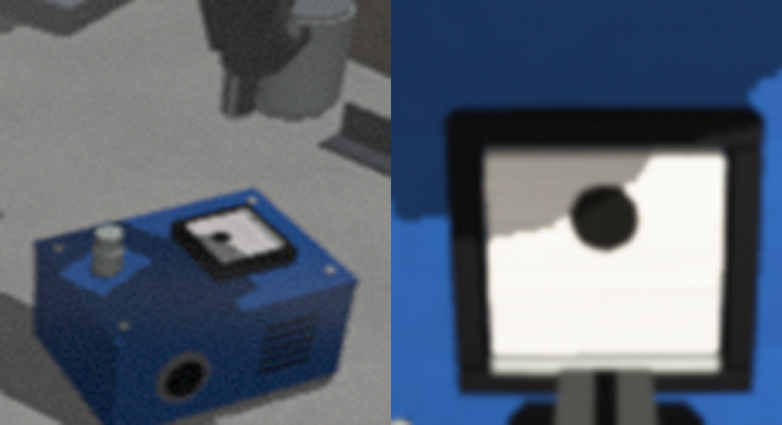

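View pics/t12.png

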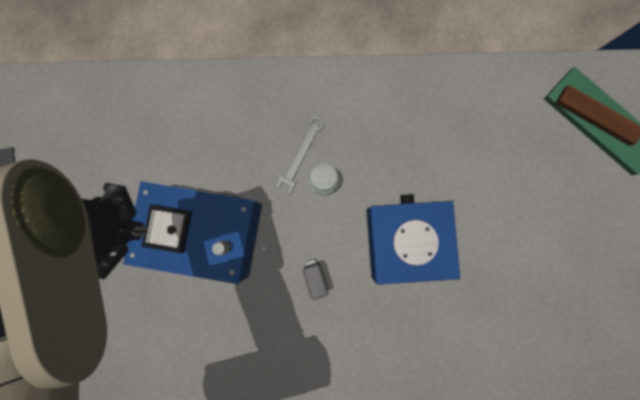

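The cover is shut flush, with its pad at about (171,230) in the top view. The socket (220,248), jar (323,179), tape measure (315,280) and wrench are where they started.

```bash
python3 -c "
from rig import ticket
print(ticket.hand_in())"
```

```text
the job is handed in; nothing more can be done
None
```

I pressed the cover open, pushed the breaker button in to its rigid stop, then swung the cover shut, pressed it to its stop and let go. I handed the job in at about 17 s.

**Last checks:** After I backed off, the scene, wrist and top pictures showed the cover lying flush. The loose things were where they started, and the arm was clear with no contact force.
- **Button:** it reached a hard stop at about 28 N, at the height of fully in, 19–20 mm below the rim. I saw it standing low in the open compartment, but could not check it again once the cover was shut.
- **Cover:** it hit its stop at about 13–15 N on both presses. I judged the latching only from the pictures, as the joint angle can't be read directly.

**One disagreement:** with the fingers shut, the reported tool tip was about 36 mm lower than where they actually made contact. The pictures showed an offset of about 30 mm. I worked by force feedback and used the first contact with the cover as the height reference.

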